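Slide a board carrier under the leaf spring of a soldering jig

ROBOT

A 6-joint arm with a two-finger parallel gripper is mounted at the origin on the work surface. World frame = base frame: x ahead of the robot, y to its left, z up, the work surface at z = 0. Lengths are in mm, angles in degrees, forces in N, time in s.
With the tool pointing down it reaches from about 350 to 850 mm from the base axis. Payload 8.1 kg.
Tool frame: the origin (TCP) lies midway between the tips of the shut fingers; the grasp point (between the pads) lies 19 mm behind it; z points along the fingers, y is the line along which they close (so a half turn about z gives the same grasp; the last joint's range is limited). The gripper opens to 85 mm and grips with 20 to 120 N. Pads are 22 mm wide; open, the fingers measure 114 mm over their backs; the gripper's body (76 mm by 85 mm) begins 54 mm behind the grasp point. The pads swing forward as they close: fully open they stand 13 mm farther back than shut.
Start: joints at [-79.034, 7.471, 85.268, -0, 87.261, -4.893], TCP at [163.988, -577.16, 231.292] pointing down, gripper open.
Joint ranges: [-169.43, 169.43], [-51.17, 129.36], [1.28, 143.12], [-76.62, 256.62], [0, 156.53], [-152.29, 152.29]. Speed limits (degrees/s): [136.94, 136.94, 159.86, 180, 180, 180].

INTERFACE

Orientations are given as [roll, pitch, yaw] about the fixed x, y, z axes, in that order (R = Rz(yaw) Ry(pitch) Rx(roll)).
In Python, from bench import r gives the robot as it stands. The module is installed in compiled form; this text tells all that it offers.
- The arm moves only by the tool jog_arm, never from a script. Its argument "rows" is a list of rows, each a list of 2 entries, a list of its own where there are three numbers: the shift along the tool's x, y, z in mm, then the turn, a rotation vector about the tool's x, y, z in rad. A call has 1 to 10 rows; each row is the pose to reach, as a shift and turn from the pose commanded when the call began, along the tool's axes at that moment; what a row does not reach only later rows make up. A row lasts 1/10 s, in which the tool goes at most 50 mm and 8.59 degrees, less where a joint would pass 70% of its speed; a pose out of reach is approached as far as the arm can. A call with a gripper value outside its range is refused whole. "grip" is the finger opening in mm, from 0 to 85.4, set as the call begins (left out, the last holds). The fingers move at their own pace and stop on an object; "force" is the grip in N (left out, the last holds). Time passes only in rows, so rows that repeat a pose let the fingers close. It gives the time, the measured TCP pose, the force, the opening and the grip force at its end, in the units of the state.
- r.sense(): the state, without advancing time (a new reading comes with each control period).
- r.snapshot(name): name is "side" or "top" or "wrist"; returns (picture, depth): 400x640x3 uint8, blue, green, red; 400x640 float32, mm along the optical axis (not along the pixel's ray), 0 where there is no reading.
- r.camera_params(name): a dict with "fx", "fy", "cx", "cy" (pixels), "pose" (4x4, takes a point from camera to world coordinates); the wrist camera has in their place "tool_from_camera" (4x4, takes a point from camera to tool coordinates, whose origin is the TCP and whose axes are the flange's). Camera axes: x right, y down, z forward; pixel columns grow to the right and rows downward; lengths in mm; the calibration is good to about 2 mm. The wrist camera is an equidistant fisheye: a pixel r from the principal point sees the ray r / f radians off the axis. A picture is of the moment at which its call begins: read the wrist's pose just before it. camera_params takes no time and is no camera call.
- r.hand_in(): hands the job in; it is judged then, once.
The state is a dict: "time": time; "joint_pos": joint angles; "qd": joint speeds; "joint_efforts": joint torques, N m; "tool_pos": TCP position; "tcp_rot": TCP orientation; "ft_force": force on the tool from outside, world axes, zero at the start; "wrist_torque": the same for the moment, N m; "finger_gap": finger opening in mm; "grip_force": force on a finger pad.
Only numpy, scipy, OpenCV 4.12 (cv2) and the standard library are available. Lean on these libraries where they do the work, as an engineer would, in place of code of your own. Each camera call takes 0.05 s, during which the arm holds its last target. There are 200 camera calls.

TASK

Put your fingertips on the orange thumb pad of the circuit-board carrier, press the carrier and the sprung brass bed under it hard down, and keep pressing while you push it along the jig, nose first under the blue bar and the steel leaf spring, until it is fully home against the red end stop and the brass bed has sprung up behind it. Then let go and move clear. Do not pinch or lift the carrier, and leave the other things on the bench where they are.

Things in the scene. Friction and masses are not known exactly. Their poses are not given: they have to be found in the camera images.
- jig: Fixed grey soldering jig, 94 x 260 mm: a straight channel 67 mm wide between two rails 34 mm high. Origin: centre of its underside, on the bench; y = sliding direction, to the red end stop; z up. Fixed floor of the channel 20 mm above the bench, jig y -26 to +117 mm. Face of the red stop at jig y +117 mm, its top 40 mm high.
- bar (a point): Blue cross bar over the channel: middle of its lower edge on the side where the carrier enters, 38.5 mm above the bench, jig y +35 mm. The bar and its end posts are 94 mm wide, 16 mm deep along jig y, top 60 mm above the bench. Behind it hangs the leaf spring, as far as jig y +105 mm.
- bed (a joint): How far the brass bed is pushed down: 0 = up, 0.009 m = bottomed. Plate 60 x 94 mm at jig y -122 to -28 mm, top 30 mm above the bench when up. Its spring lifts with about 6 N up, 13 N bottomed. Less than 6 mm down, the carrier's nose runs into the blue bar. It springs up behind the carrier once the tail has passed.
- leaf (a joint): Lift angle of the steel leaf spring, rad: 0 = at rest, about 0.1 when it rides on the carrier. Its lip, at jig y +97 mm, hangs 29 mm above the bench at rest; the carrier's top (34 mm) raises it 5 mm against about 6 N. It slopes down in the sliding direction, so a nose pushed under lifts it.
- carrier: Loose black board carrier, 64 (x) x 140 (y) x 14 mm, about 0.2 kg, green circuit board on its front part. Origin: centre of its underside; y points to its nose, as the jig's y. Starts on the raised brass bed with its nose 10 to 20 mm short of the blue bar. Home: origin at jig y +47 mm, flat on the channel floor.
- pad (a point): Middle of the flat orange thumb pad (64 x 44 mm) on the carrier's top surface, 22 mm from the tail end, 48 mm behind the carrier's origin. A cross rib 5 mm high stands on it, its face 19 mm ahead (carrier +y) of this point: a fingertip pressing behind the rib cannot slip off forwards.
- home (a point): Where the middle of the thumb pad is when the carrier is fully home; fixed to the jig at jig x 0, y -1 mm, 34 mm above the bench, 36 mm short of the blue bar.
- spool: Bystander: spool of solder wire, standing, 54 mm across, 44 mm high, beside the jig; origin centre of underside.
- pliers_red: Bystander: red-handled pliers lying on the bench, about 180 mm long, 14 mm high.
- pliers_blue: Bystander: blue-handled pliers, about 180 mm long, 14 mm high.
- phone: Bystander: phone in an orange case, 72 x 145 x 9 mm.
- pen: Bystander: white marker pen with a blue cap lying beside the jig, 130 mm long, 14 mm high.
- tip_tin: Bystander: round brass tin, 56 mm across, 26 mm high, beside the jig.
- helping_hands: Bystander: helping-hands stand with a round foot 76 mm across and a cross arm 160 mm wide, 93 mm high; origin centre of the foot's underside.

How it is judged (in metres and radians):
On the way:
1. the fingers hold the carrier pressed down on the bed (bed at least 4 mm down) while its nose is under the leaf spring and lifts it (value of joint bed above 0.004 m and value of joint leaf above 0.05 rad and y of carrier in the frame of jig between 0.015 and 0.04 m and contact force between the fingers and carrier above 4 N), for 0.1 s.
At the end, for the whole second after the job is handed in: The carrier lies flat on the channel floor within 3.5 mm of fully home (against the red end stop), at rest, with the leaf spring riding on it and the brass bed sprung up (within 2 mm of its top) behind its tail (y of carrier in the frame of jig above 0.0435 m and z of carrier in the frame of jig below 0.0225 m and angle between carrier's own z axis and vertical below 0.04 rad and value of joint leaf above 0.05 rad and value of joint bed below 0.002 m and linear speed of carrier below 0.01 m/s); the robot touches nothing.
It fails at once if the carrier is lifted more than 10 mm above where it lies on the raised bed (z of carrier in the frame of jig above 0.04 m).
It fails at once if the carrier is tipped by more than 0.25 rad (angle between carrier's own z axis and vertical above 0.25 rad).
It fails at once if a bystander is moved by more than 20 mm (distance of any of spool, pliers_red, pliers_blue, phone, pen, tip_tin, helping_hands from where it was at the start of the episode above 0.02 m).
It also fails if it takes over 45 s, if anything falls off the work surface, if the arm or the gripper's body presses on something with over 40 N, if the wrist force passes 120 N, or if a joint passes its speed limit or range.

## Working session

There is one attempt and no reset: what is moved stays moved. The work goes in short steps, Python scripts to look and compute and a tool call to move; the robot and the scene stay as the last step left them, time stands still between calls to the robot, and variables do not carry over. Pictures are saved under pics/ and viewed, at most 10 in all, crops included, and the job is handed in when it is done.

Besides the shell and the picture viewer there is one more tool, called after "Emit:" in YAML: its name, and indented under it one key for each argument. jog_arm: Moves the arm, as the interface text tells. Its arguments: {"type":"object","properties":{"rows":{"type":"array"},"grip":{"type":"number"},"force":{"type":"number"}},"required":["rows"]}

```bash
mkdir -p pics; python3 - <<'E'
from bench import r
import cv2,numpy as np
for n in("top","side"):
    p,d=r.snapshot(n); cv2.imwrite(f"pics/{n}.png",p); np.save(f"{n}.npy",d)
    c=r.camera_params(n); print(n,c["fx"],c["fy"],c["cx"],c["cy"]); print(np.round(c["pose"],3).tolist())
s=r.sense(); print(s)
E
```

```text
top 512.1968249682403 512.1968249682403 313.1764544700537 195.70117936702533
[[-0.026, -0.983, 0.18, 326.555], [-1.0, 0.026, -0.004, -12.816], [-0.001, -0.18, -0.984, 1267.634], [0.0, 0.0, 0.0, 1.0]]
side 365.17813312547884 365.17813312547884 322.26816874902187 201.85940691440857
[[-0.817, -0.387, 0.427, 146.965], [-0.576, 0.567, -0.588, 523.854], [-0.014, -0.727, -0.687, 703.614], [0.0, 0.0, 0.0, 1.0]]
{'time': 0.1, 'joint_pos': array([-7.90353872e+01,  7.51266678e+00,  8.53235468e+01,  5.43562859e-05,
        8.72618263e+01, -4.89325034e+00]), 'qd': array([ 0.05527877, -0.02949466, -0.12805355, -0.04361997, -0.02474629,
       -0.03307677]), 'joint_efforts': array([ 1.16106636e-03, -5.70953500e+01, -5.01942158e+01, -7.99944337e-05,
        8.21332389e-03,  3.12342740e-05]), 'tool_pos': array([ 163.87525807, -576.66559514,  230.32481452]), 'tcp_rot': array([-1.79902322e+02, -8.41684582e-03,  1.58578534e+01]), 'ft_force': array([-0.41811206, -0.34651918, -0.09197352]), 'wrist_torque': array([ 0.02685259, -0.03993134, -0.02261126]), 'grip_force': 0.0, 'finger_gap': 85.37168410528041}
```

View pics/top.png

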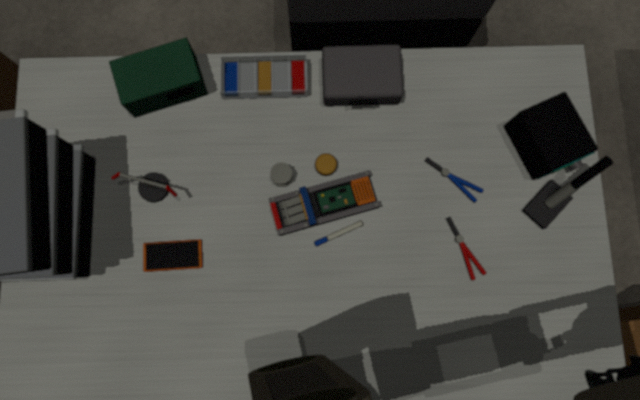

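View pics/side.png

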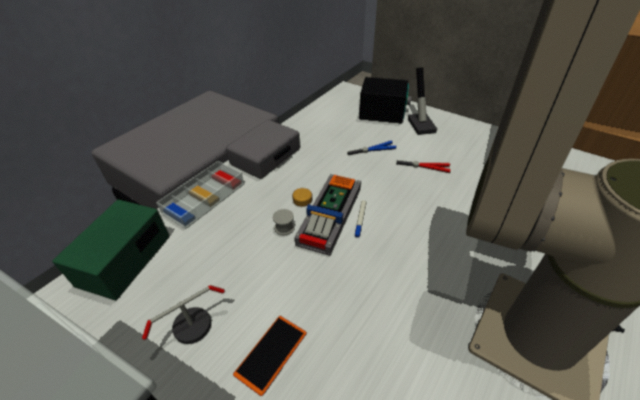

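The top view shows the jig with the orange pad at about (365,190), blue bar at (308,205) and red stop at (276,216). It slides roughly toward world +y. The side view agrees, with the pad at (343,183), the bar at (325,212) and the red stop at (313,241).

```bash
cat > h.py <<'E'
import cv2,numpy as np
R={"red":[((0,130,60),(6,255,255)),((174,130,60),(180,255,255))],"blue":[((105,120,40),(125,255,255))],"orange":[((8,150,90),(18,255,255))]}
def ray(c,uv):
    P=np.array(c["pose"]); d=np.array([(uv[0]-c["cx"])/c["fx"],(uv[1]-c["cy"])/c["fy"],1.]); return P[:3,3],P[:3,:3]@d
def onplane(c,uv,z):
    o,d=ray(c,uv); return o+d*(z-o[2])/d[2]
def blobs(img,col,roi,amin=15):
    h=cv2.cvtColor(img,cv2.COLOR_BGR2HSV); m=sum(cv2.inRange(h,*x) for x in R[col])
    k=np.zeros_like(m); x0,y0,x1,y1=roi; k[y0:y1,x0:x1]=m[y0:y1,x0:x1]
    n,_,st,ce=cv2.connectedComponentsWithStats(k)
    cs=[c for c in cv2.findContours(k,cv2.RETR_EXTERNAL,cv2.CHAIN_APPROX_NONE)[0] if cv2.contourArea(c)>amin]
    return sorted(cs,key=cv2.contourArea,reverse=True)
E
python3 - <<'E'
from bench import r
from h import *
roi={"top":(260,165,390,240),"side":(290,170,365,252)}
for n in roi:
    p=cv2.imread(f"pics/{n}.png");c=r.camera_params(n);D=np.load(n+".npy")
    for col,z in(("red",40),("blue",60),("orange",44)):
        for k in blobs(p,col,roi[n])[:2]:
            rc=cv2.minAreaRect(k); m=cv2.moments(k);uv=(m["m10"]/m["m00"],m["m01"]/m["m00"])
            o,d=ray(c,uv); dep=D[int(round(uv[1])),int(round(uv[0]))]
            print(n,col,np.round(rc[0],1),np.round(rc[1],1),rc[2],np.round(onplane(c,uv,z),1),"depth pt",np.round(o+d*dep,1))
            print([np.round(onplane(c,b,z)[:2]).tolist() for b in cv2.boxPoints(rc)])
p=cv2.imread("pics/top.png")[160:250,255:395]; cv2.imwrite("pics/c.png",cv2.resize(p,None,fx=5,fy=5,interpolation=cv2.INTER_CUBIC))
E
```

```text
top red [275.7 215.1] [27.2  5.3] 75.0685806274414 [505.1  74.2  40. ] depth pt [505.8  74.6  35.2]
[[536.0, 89.0], [539.0, 76.0], [475.0, 60.0], [472.0, 73.0]]
top blue [307.8 205.8] [37.9  6.7] 73.81079864501953 [523.   -4.6  60. ] depth pt [522.7  -4.6  61.8]
[[566.0, 15.0], [570.0, -0.0], [481.0, -23.0], [477.0, -8.0]]
top orange [362.4 190.3] [25.4 17.6] 72.89727020263672 [ 560.2 -137.8   44. ] depth pt [ 559.6 -137.5   46.9]
[[585.0, -109.0], [597.0, -151.0], [536.0, -166.0], [524.0, -125.0]]
side red [312.1 240.4] [27.6  9.7] 16.699243545532227 [501.4  78.   40. ] depth pt [500.4  79.3  41.9]
[[530.0, 100.0], [542.0, 72.0], [475.0, 57.0], [464.0, 84.0]]
side blue [324.5 213. ] [36.4 11.4] 14.03624439239502 [517.  -4.  60.] depth pt [516.2  -2.8  61.5]
[[556.0, 32.0], [574.0, -4.0], [482.0, -28.0], [467.0, 8.0]]
side blue [357.6 230.8] [ 4.3 10.4] 11.309932708740234 [420.6   6.3  60. ] depth pt [439.1 -28.7  16.4]
[[419.0, 24.0], [432.0, -7.0], [422.0, -10.0], [409.0, 20.0]]
side orange [341.6 181.7] [23.9 10. ] 13.240518569946289 [ 558.9 -138.5   44. ] depth pt [ 559.1 -138.9   43.6]
[[584.0, -111.0], [602.0, -150.0], [535.0, -166.0], [518.0, -128.0]]
```

View pics/c.png

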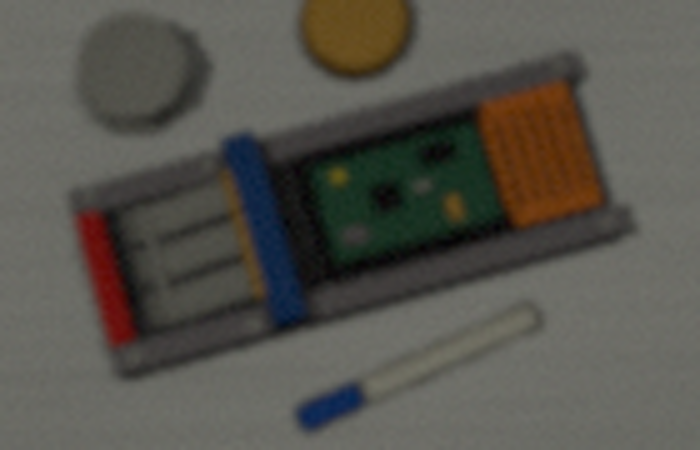

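The crop shows the pad square at the tail, the blue bar and the red stop, with spool, tin and pen alongside. The two views agree within about 2 mm. The bar-to-stop distance is 81 mm and the pad sits 94 mm short of home, so both fit the given sizes. The jig yaw is about 14.3°, with the slide direction about (-0.247, 0.969). Next I move above the pad with the fingers shut.

Emit:
jog_arm:
  rows:
    - [[50,-31,0],[0,0,0]]
    - [[95,-60,0],[0,0,0]]
    - [[140,-88,0],[0,0,0]]
    - [[185,-116,0],[0,0,0]]
    - [[230,-145,0],[0,0,0.01]]
    - [[275,-173,10],[0,0,0.02]]
    - [[320,-202,20],[0,0,0.027]]
    - [[365,-230,30],[0,0,0.027]]
    - [[410,-258,40],[0,0,0.027]]
    - [[455,-287,50],[0,0,0.027]]
  grip: 0
  force: 40

```text
time: 1.1
tool_pos: [496.4, -206.0, 188.5]
tcp_rot: [-180.0, 0.0, 14.3]
ft_force: [0.3, -0.5, -0.5]
finger_gap: -0.2
grip_force: 0.0
```

```bash
cat > go.py <<'E'
from bench import r
import numpy as np,sys
from scipy.spatial.transform import Rotation as Ro
s=r.sense(); Rm=Ro.from_euler("xyz",s["tcp_rot"],degrees=True)
print(s["time"],np.round(s["tool_pos"],1),np.round(s["tcp_rot"],2),np.round(s["ft_force"],1),round(s["finger_gap"],1))
if len(sys.argv)>3:
    print("tool shift",np.round(Rm.inv().apply(np.array(list(map(float,sys.argv[1:4])))-s["tool_pos"]),1))
yj=np.array([-.247,.969,0]); print("jig y in tool",np.round(Rm.inv().apply(yj),3),"tcp jig y",round((s["tool_pos"]-[533.2,-47.2,0])@yj-1,1),"jig x",round((s["tool_pos"]-[533.2,-47.2,0])@[.969,.247,0],1))
E
python3 go.py 559.2 -136.3 90
```

```text
1.1 [ 496.4 -206.   188.5] [-1.800e+02  1.000e-02  1.431e+01] [ 0.3 -0.5 -0.5] -0.2
tool shift [ 78.  -52.   98.5]
jig y in tool [ 0. -1.  0.] tcp jig y -145.8 jig x -74.8
```

Emit:
jog_arm:
  rows:
    - [[30,-20,20],[0,0,0]]
    - [[55,-38,50],[0,0,0]]
    - [[75,-50,75],[0,0,0]]
    - [[75,-50,75],[0,0,0]]
    - [[75,-50,75],[0,0,0]]

```text
time: 1.6
tool_pos: [555.1, -140.3, 113.0]
tcp_rot: [-179.9, 0.1, 14.4]
ft_force: [-0.2, -0.5, 0.9]
finger_gap: 0.3
grip_force: 0.0
```

```bash
python3 go.py 559.2 -136.3 50; python3 - <<'E'
from bench import r
import cv2
p,d=r.snapshot("wrist"); cv2.imwrite("pics/w.png",p)
E
```

```text
1.6 [ 555.1 -140.3  113. ] [-1.7993e+02  1.4000e-01  1.4390e+01] [-0.2 -0.5  0.9] 0.3
tool shift [ 5.1 -2.8 63. ]
jig y in tool [ 0.002 -1.     0.001] tcp jig y -96.6 jig x -1.8
```

View pics/w.png

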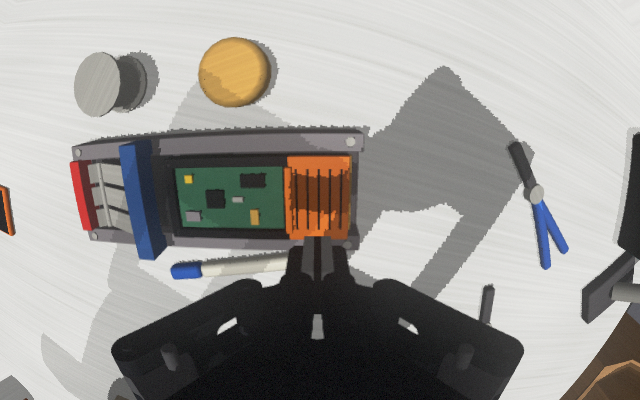

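The wrist view shows the fingertips at (318,238), above and nearer than the pad, which covers about (287–352, 156–235). The channel is clear. I'll cast the pad's corners onto z=44 from this view as a check.

```bash
python3 - <<'E'
from bench import r
from h import *
from scipy.spatial.transform import Rotation as Ro
s=r.sense(); c=r.camera_params("wrist"); T=np.array(c["tool_from_camera"]); Rm=Ro.from_euler("xyz",s["tcp_rot"],degrees=True).as_matrix()
p=cv2.imread("pics/w.png")
def pt(uv,z):
    a=np.array([(uv[0]-c["cx"])/c["fx"],(uv[1]-c["cy"])/c["fy"]]); t=np.hypot(*a); d=np.r_[a/t*np.sin(t),np.cos(t)]
    o=Rm@T[:3,3]+s["tool_pos"]; d=Rm@T[:3,:3]@d; return o+d*(z-o[2])/d[2]
for col,z in(("red",40),("blue",60),("orange",44)):
    h=cv2.cvtColor(p,cv2.COLOR_BGR2HSV)
    k=blobs(p,col,(60,130,365,275))[0]
    P=np.array([pt(q[0],z)[:2] for q in k],np.float32)
    rc=cv2.minAreaRect(P); print(col,rc)
    e=(P-np.array([533.2,-47.2]))@np.array([[.969,-.247],[.247,.969]])-[0,1]
    print(" jig x,y extents",e.min(0),e.max(0))
E
```

```text
red ((507.9385070800781, 72.80110168457031), (66.39537048339844, 12.968489646911621), 14.621153831481934)
 jig x,y extents [-28.06092741 114.89397199] [ 38.3717095  127.94540383]
blue ((527.5443115234375, -4.943546295166016), (92.74113464355469, 15.811549186706543), 14.565296173095703)
 jig x,y extents [-41.38293052  33.38197075] [51.33426748 49.34539557]
orange ((562.2785034179688, -139.56768798828125), (63.111080169677734, 47.60685729980469), 14.401678085327148)
 jig x,y extents [ -26.20438916 -121.50094938] [ 36.95742643 -73.89070642]
```

The three views agree within 5 mm across the jig and 2 mm along it. I'll aim for jig x +3, jig y -94 and descend to just above the pad.

Emit:
jog_arm:
  rows:
    - [[5,-3,25],[0,0,0]]
    - [[5,-3,48],[0,0,0]]
    - [[5,-3,60],[0,0,0]]
    - [[5,-3,62],[0,0,0]]
    - [[5,-3,62],[0,0,0]]

```text
time: 2.15
tool_pos: [560.2, -137.4, 53.0]
tcp_rot: [180.0, -0.0, 14.3]
ft_force: [-1.1, 0.1, -0.8]
finger_gap: 0.1
grip_force: 0.0
```

Emit:
jog_arm:
  rows:
    - [[0,0,2],[0,0,0]]
    - [[0,0,5],[0,0,0]]
    - [[0,0,8],[0,0,0]]
    - [[0,0,8],[0,0,0]]

```text
time: 2.55
tool_pos: [560.3, -136.8, 44.2]
tcp_rot: [180.0, -0.0, 14.3]
ft_force: [0.1, -0.5, 0.9]
finger_gap: 0.1
grip_force: 0.0
```

```bash
python3 go.py
```

```text
2.55 [ 560.3 -136.8   44.2] [ 1.7998e+02 -3.0000e-02  1.4320e+01] [ 0.1 -0.5  0.9] 0.1
jig y in tool [ 0. -1. -0.] tcp jig y -94.5 jig x 4.1
```

Emit:
jog_arm:
  rows:
    - [[0,0,2],[0,0,0]]
    - [[0,0,4],[0,0,0]]
    - [[0,0,5],[0,0,0]]
    - [[0,0,5],[0,0,0]]

```text
time: 2.95
tool_pos: [560.3, -136.8, 39.7]
tcp_rot: [180.0, -0.0, 14.3]
ft_force: [-2.3, 1.5, 7.2]
finger_gap: 0.3
grip_force: 3.6
```

Emit:
jog_arm:
  rows:
    - [[0,0,1],[0,0,0]]
    - [[0,0,2],[0,0,0]]
    - [[0,0,3],[0,0,0]]
    - [[0,0,3],[0,0,0]]

```text
time: 3.35
tool_pos: [560.4, -136.8, 37.0]
tcp_rot: [180.0, -0.0, 14.3]
ft_force: [-2.1, 0.9, 7.8]
finger_gap: 0.3
grip_force: 4.5
```

Emit:
jog_arm:
  rows:
    - [[0,0,1],[0,0,0]]
    - [[0,0,2],[0,0,0]]
    - [[0,0,2],[0,0,0]]

```text
time: 3.65
tool_pos: [560.4, -136.8, 35.1]
tcp_rot: [180.0, -0.0, 14.3]
ft_force: [-4.0, 1.2, 10.6]
finger_gap: -0.3
grip_force: 5.2
```

Emit:
jog_arm:
  rows:
    - [[0,0,1],[0,0,0]]
    - [[0,0,1],[0,0,0]]
    - [[0,0,1],[0,0,0]]

```text
time: 3.95
tool_pos: [560.5, -136.8, 35.0]
tcp_rot: [180.0, -0.0, 14.3]
ft_force: [-6.8, 1.3, 16.6]
finger_gap: 0.1
grip_force: 8.5
```

The bed has bottomed at z≈35, as expected. I press a bit harder and start pushing.

Emit:
jog_arm:
  rows:
    - [[0,0,1],[0,0,0]]
    - [[0,-2,1],[0,0,0]]
    - [[0,-4,1],[0,0,0]]
    - [[0,-7,1],[0,0,0]]
    - [[0,-10,1],[0,0,0]]
    - [[0,-10,1],[0,0,0]]

```text
time: 4.55
tool_pos: [560.3, -129.1, 35.0]
tcp_rot: [179.7, -0.3, 14.3]
ft_force: [1.1, -5.9, 12.3]
finger_gap: -0.1
grip_force: 6.1
```

```bash
python3 go.py
```

```text
4.55 [ 560.3 -129.1   35. ] [179.7   -0.28  14.31] [ 1.1 -5.9 12.3] -0.1
jig y in tool [ 0.    -1.    -0.005] tcp jig y -87.1 jig x 6.0
```

Emit:
jog_arm:
  rows:
    - [[0,0,1.5],[0,0,0]]
    - [[0,-3,2],[0,0,0]]
    - [[0,-6,2],[0,0,0]]
    - [[0,-10,2],[0,0,0]]
    - [[0,-10,2],[0,0,0]]

```text
time: 5.05
tool_pos: [559.7, -120.9, 35.0]
tcp_rot: [179.5, -0.5, 14.3]
ft_force: [1.6, -10.4, 18.7]
finger_gap: -0.2
grip_force: 11.3
```

```bash
python3 go.py; python3 - <<'E'
from bench import r
import cv2
p,d=r.snapshot("wrist"); cv2.imwrite("pics/w2.png",p)
E
```

```text
5.05 [ 559.7 -120.9   35. ] [179.5   -0.46  14.3 ] [  1.6 -10.4  18.7] -0.2
jig y in tool [ 0.    -1.    -0.009] tcp jig y -78.9 jig x 7.5
```

View pics/w2.png

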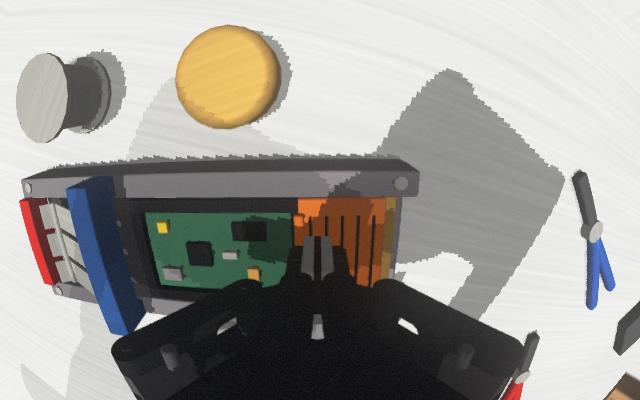

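The view shows the fingertips on the pad behind the rib at about (318,240), with a strip of the brass bed appearing behind the tail at (390,240). The carrier is moving with the fingers, so I continue.

Emit:
jog_arm:
  rows:
    - [[0,-3,0.5],[0,0,0]]
    - [[-0.5,-6,1],[0,0,0]]
    - [[-1,-9,1],[0,0,0]]
    - [[-1,-12,1],[0,0,0]]
    - [[-1.5,-15,1],[0,0,0]]
    - [[-2,-18,1],[0,0,0]]
    - [[-2,-20,1],[0,0,0]]

```text
time: 5.8
tool_pos: [554.2, -102.5, 34.9]
tcp_rot: [179.4, -0.6, 14.3]
ft_force: [4.0, -13.3, 20.6]
finger_gap: -0.0
grip_force: 13.7
```

```bash
python3 go.py
```

```text
5.8 [ 554.2 -102.5   34.9] [179.42  -0.61  14.29] [  4.  -13.3  20.6] -0.0
jig y in tool [-0.   -1.   -0.01] tcp jig y -59.8 jig x 6.7
```

Emit:
jog_arm:
  rows:
    - [[0,-3,0.5],[0,0,0]]
    - [[0,-6,0.5],[0,0,0]]
    - [[-0.5,-9,0.5],[0,0,0]]
    - [[-0.5,-12,0.5],[0,0,0]]
    - [[-1,-15,0.5],[0,0,0]]
    - [[-1,-18,0.5],[0,0,0]]
    - [[-1,-20,0.5],[0,0,0]]

```text
time: 6.5
tool_pos: [548.8, -83.5, 34.7]
tcp_rot: [179.4, -0.6, 14.3]
ft_force: [4.0, -12.9, 22.1]
finger_gap: -0.1
grip_force: 14.7
```

```bash
python3 go.py
```

```text
6.5 [548.8 -83.5  34.7] [179.4   -0.65  14.3 ] [  4.  -12.9  22.1] -0.1
jig y in tool [-0.   -1.   -0.01] tcp jig y -40.0 jig x 6.1
```

Emit:
jog_arm:
  rows:
    - [[0,-3,0.5],[0,0,0]]
    - [[0,-6,0.5],[0,0,0]]
    - [[0,-8,0.5],[0,0,0]]
    - [[0,-10,0.5],[0,0,0]]
    - [[-0.5,-12,0.5],[0,0,0]]
    - [[-0.5,-14,1],[0,0,0]]
    - [[-0.5,-16,1],[0,0,0]]
    - [[-1,-18,1],[0,0,0]]
    - [[-1,-20,1],[0,0,0]]
    - [[-1,-20,1],[0,0,0]]

```text
time: 7.5
tool_pos: [543.9, -64.7, 34.6]
tcp_rot: [179.3, -0.8, 14.3]
ft_force: [4.9, -14.7, 26.9]
finger_gap: -0.2
grip_force: 16.2
```

```bash
python3 go.py
```

```text
7.5 [543.9 -64.7  34.6] [179.35  -0.76  14.3 ] [  4.9 -14.7  26.9] -0.2
jig y in tool [ 0.    -1.    -0.011] tcp jig y -20.6 jig x 6.1
```

Emit:
jog_arm:
  rows:
    - [[0,-2,0],[0,0,0]]
    - [[0,-4,0],[0,0,0]]
    - [[0,-6,0.5],[0,0,0]]
    - [[0,-8,0.5],[0,0,0]]
    - [[0,-10,0.5],[0,0,0]]
    - [[0,-12,0.5],[0,0,0]]
    - [[0,-14,0.5],[0,0,0]]
    - [[0,-14,0.5],[0,0,0]]

```text
time: 8.3
tool_pos: [541.3, -53.1, 34.5]
tcp_rot: [179.2, -0.8, 14.3]
ft_force: [5.6, -25.1, 25.7]
finger_gap: 0.0
grip_force: 20.0
```

```bash
python3 go.py
```

```text
8.3 [541.3 -53.1  34.5] [179.15  -0.81  14.29] [  5.6 -25.1  25.7] 0.0
jig y in tool [-0.    -1.    -0.015] tcp jig y -8.8 jig x 6.4
```

The push force rose to 25 N, so I look before going on.

```bash
python3 - <<'E'
from bench import r
import cv2,numpy as np
p,d=r.snapshot("wrist"); q,_=r.snapshot("top"); s,_=r.snapshot("side")
f=lambda a,k:cv2.resize(a,None,fx=k,fy=k,interpolation=cv2.INTER_CUBIC)
A=cv2.resize(p[130:350,0:460],(800,383)); B=cv2.resize(s[165:255,285:375],(210,210)); C=cv2.resize(q[165:240,255:395],(392,210))
im=np.zeros((600,800,3),np.uint8); im[:383]=A; im[385:595,:210]=cv2.convertScaleAbs(B,alpha=1.5); im[385:595,215:607]=cv2.convertScaleAbs(C,alpha=2); cv2.imwrite("pics/w3.png",im)
E
```

```text
(no output)
```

View pics/w3.png

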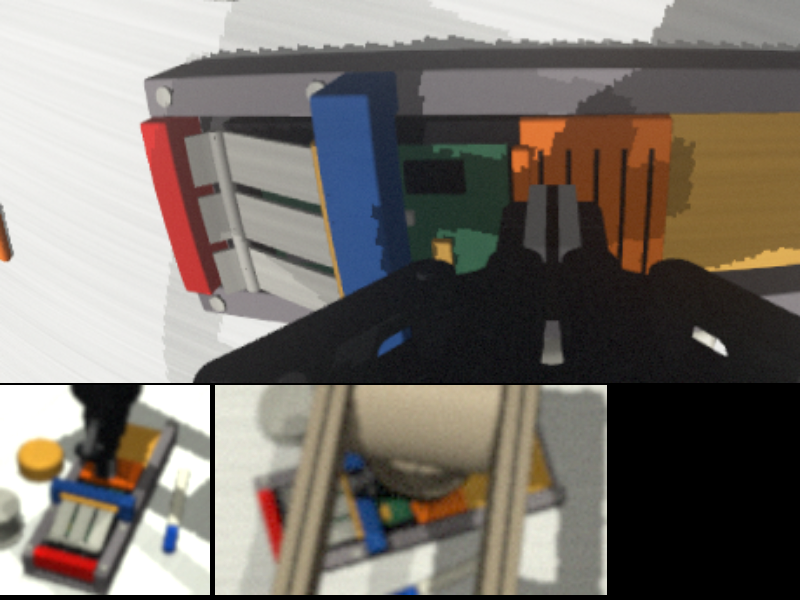

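The wrist crop shows the leaf tongues lying over the green board, with the brass bed visible behind the pad's tail edge at about x=670 in the crop. The fingertips are just behind the rib. I'll measure the tail position.

```bash
python3 - <<'E'
from bench import r
from h import *
from scipy.spatial.transform import Rotation as Ro
s=r.sense(); c=r.camera_params("wrist"); T=np.array(c["tool_from_camera"]); Rm=Ro.from_euler("xyz",s["tcp_rot"],degrees=True).as_matrix()
def pt(uv,z):
    a=np.array([(uv[0]-c["cx"])/c["fx"],(uv[1]-c["cy"])/c["fy"]]); t=np.hypot(*a); d=np.r_[a/t*np.sin(t),np.cos(t)]
    o=Rm@T[:3,3]+s["tool_pos"]; d=Rm@T[:3,:3]@d; P=o+d*(z-o[2])/d[2]-[533.2,-47.2,0]
    return np.round([P[:2]@[.969,.247],P[:2]@[-.247,.969]-1],1)
k=460/800;v=lambda x,y:(x*k,y*k*220/383*800/460+130) 
g=lambda x,y:(x*460/800,130+y*220/383)
print("tail edge",pt(g(671,130),34),pt(g(665,240),34),"rib top rear",pt(g(530,160),39),"pad front top",pt(g(520,125),34))
print("bar near edge",pt(g(397,75),60),"bar far",pt(g(313,95),60),"stop near",pt(g(196,122),40),"lip",pt(g(213,135),34))
p,d=r.snapshot("wrist")
print(cv2.cvtColor(p,cv2.COLOR_BGR2HSV)[[200,204],355:410:3].tolist()[0])
E
```

```text
tail edge [ 33.2 -43.6] [ -3.3 -44.8] rib top rear [26.4 -3.1] pad front top [35.  -0.3]
bar near edge [55.7 26.7] bar far [51.2 48.7] stop near [ 37.7 102.3] lip [ 31.4 100.7]
[[11, 174, 119], [11, 177, 117], [10, 174, 120], [10, 196, 116], [11, 189, 124], [11, 185, 161], [11, 185, 161], [11, 190, 160], [11, 185, 163], [11, 184, 162], [11, 189, 154], [19, 148, 141], [19, 145, 144], [18, 151, 140], [19, 152, 139], [18, 157, 140], [19, 148, 140], [18, 146, 140], [19, 152, 136]]
```

The tail is at jig y -44, so the carrier is at about +26 and its nose is at the leaf lip. The fingertips now bear on the rib, with about 21 mm left. I keep pressing and push on.

Emit:
jog_arm:
  rows:
    - [[0,-1,0.5],[0,0,0]]
    - [[0,-2,0.5],[0,0,0]]
    - [[0,-4,0.5],[0,0,0]]
    - [[0,-6,0.5],[0,0,0]]
    - [[0,-8,0.5],[0,0,0]]
    - [[0,-10,0.5],[0,0,0]]
    - [[0,-10,0.5],[0,0,0]]

```text
time: 9.2
tool_pos: [539.2, -42.6, 34.4]
tcp_rot: [179.2, -0.9, 14.3]
ft_force: [5.4, -21.6, 29.1]
finger_gap: -0.1
grip_force: 20.2
```

```bash
python3 go.py
```

```text
9.2 [539.2 -42.6  34.4] [179.22  -0.86  14.29] [  5.4 -21.6  29.1] -0.1
jig y in tool [-0.    -1.    -0.014] tcp jig y 2.0 jig x 6.9
```

Emit:
jog_arm:
  rows:
    - [[0,-2,0],[0,0,0]]
    - [[0,-4,0],[0,0,0]]
    - [[0,-6,0],[0,0,0]]
    - [[0,-8,0],[0,0,0]]
    - [[0,-8,0],[0,0,0]]

```text
time: 9.7
tool_pos: [536.9, -34.4, 33.9]
tcp_rot: [179.3, -0.8, 14.3]
ft_force: [5.6, -20.6, 27.6]
finger_gap: -0.2
grip_force: 17.7
```

```bash
python3 go.py
```

```text
9.7 [536.9 -34.4  33.9] [179.27  -0.83  14.29] [  5.6 -20.6  27.6] -0.2
jig y in tool [-0.    -1.    -0.013] tcp jig y 10.5 jig x 6.7
```

Emit:
jog_arm:
  rows:
    - [[0,-1,0],[0,0,0]]
    - [[0,-2,0],[0,0,0]]
    - [[0,-3,0],[0,0,0]]
    - [[0,-3,0],[0,0,0]]

```text
time: 10.1
tool_pos: [536.6, -33.3, 33.9]
tcp_rot: [179.1, -0.8, 14.3]
ft_force: [8.5, -29.1, 24.0]
finger_gap: -0.3
grip_force: 20.7
```

Emit:
jog_arm:
  rows:
    - [[0,-1,-0.5],[0,0,0]]
    - [[0,-2,-0.5],[0,0,0]]
    - [[0,-2,-0.5],[0,0,0]]

```text
time: 10.4
tool_pos: [536.2, -33.0, 34.0]
tcp_rot: [179.0, -0.8, 14.3]
ft_force: [12.0, -37.6, 16.8]
finger_gap: 0.4
grip_force: 23.7
```

```bash
python3 go.py
```

```text
10.4 [536.2 -33.   34. ] [178.96  -0.84  14.26] [ 12.  -37.6  16.8] 0.4
jig y in tool [-0.001 -1.    -0.018] tcp jig y 12.0 jig x 6.4
```

The carrier has stopped firmly: 38 N against the end stop, with the TCP at jig y +12 as predicted. I ease off the load, then lift clear.

Emit:
jog_arm:
  rows:
    - [[0,2,-1.5],[0,0,0]]
    - [[0,4,-3],[0,0,0]]
    - [[0,4,-5],[0,0,0]]
    - [[0,4,-9],[0,0,0]]
    - [[0,4,-15],[0,0,0]]
    - [[0,4,-40],[0,0,0]]
    - [[0,10,-80],[0,0,0]]
    - [[0,40,-110],[0,0,0]]
    - [[0,80,-120],[0,0,0]]
    - [[0,80,-120],[0,0,0]]

```text
time: 11.4
tool_pos: [549.3, -106.0, 150.1]
tcp_rot: [179.8, -0.3, 14.2]
ft_force: [0.7, 0.1, 0.7]
finger_gap: 0.5
grip_force: 0.0
```

```bash
python3 go.py; python3 - <<'E'
from bench import r
from h import *
from scipy.spatial.transform import Rotation as Ro
s=r.sense(); p,d=r.snapshot("wrist"); cv2.imwrite("pics/w4.png",p)
c=r.camera_params("wrist"); T=np.array(c["tool_from_camera"]); Rm=Ro.from_euler("xyz",s["tcp_rot"],degrees=True).as_matrix()
def pt(uv,z):
    a=np.array([(uv[0]-c["cx"])/c["fx"],(uv[1]-c["cy"])/c["fy"]]); t=np.hypot(*a); q=np.r_[a/t*np.sin(t),np.cos(t)]
    o=Rm@T[:3,3]+s["tool_pos"]; q=Rm@T[:3,:3]@q; P=o+q*(z-o[2])/q[2]-[533.2,-47.2,0]
    return P[:2]@[.969,.247],P[:2]@[-.247,.969]-1
for col,z in(("red",40),("blue",60),("orange",34)):
  for k in blobs(p,col,(20,60,480,330),60)[:2]:
    e=np.array([pt(q[0],z) for q in k]); print(col,len(k),np.round(e.min(0),1),np.round(e.max(0),1))
E
```

```text
11.4 [ 549.3 -106.   150.1] [179.75  -0.26  14.15] [0.7 0.1 0.7] 0.5
jig y in tool [-0.003 -1.    -0.004] tcp jig y -62.0 jig x 1.1
red 146 [-28.6 115.5] [ 37.7 128.3]
blue 235 [-41.6  34.2] [50.6 49.5]
blue 69 [-62.1   3. ] [-48.8  30.4]
orange 235 [-28.4 -24.5] [35.6 23. ]
orange 123 [-50.6 278.8] [ 18.2 315.2]
```

View pics/w4.png

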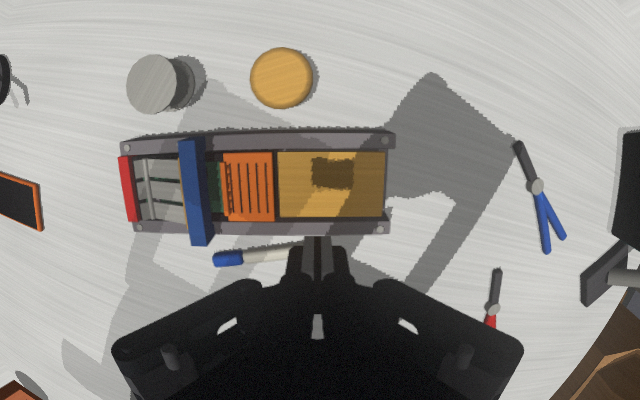

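The pad's tail edge is at jig y -24.5. The bar and stop read about 1 mm low too, so the carrier is home, and the whole brass bed is exposed at (330,185). I check the bed's height by depth, then hand in.

```bash
python3 - <<'E'
from bench import r
import numpy as np
from scipy.spatial.transform import Rotation as Ro
s=r.sense(); p,d=r.snapshot("wrist"); c=r.camera_params("wrist"); T=np.array(c["tool_from_camera"]); Rm=Ro.from_euler("xyz",s["tcp_rot"],degrees=True).as_matrix()
def z(u,v):
    D=np.median(d[v-2:v+3,u-2:u+3]); a=np.array([(u-c["cx"])/c["fx"],(v-c["cy"])/c["fy"]]); t=np.hypot(*a)
    q=np.r_[a/t*np.tan(t),1]*D; return round((Rm@(T[:3,:3]@q+T[:3,3])+s["tool_pos"])[2],1)
Z={n:z(*u) for n,u in dict(bed=(300,205),bed2=(350,205),pad=(255,205),rail=(300,140),bench=(450,100)).items()}; print(Z)
if Z["bed"]-Z["rail"]>-7: print(r.hand_in())
E
```

```text
{'bed': np.float64(30.5), 'bed2': np.float64(29.7), 'pad': np.float64(33.7), 'rail': np.float64(33.8), 'bench': np.float64(-0.3)}
the job is handed in; nothing more can be done
None
```

The carrier is home against the red stop, its tail within about 1 mm of the expected position. The brass bed is back up at about 30 mm behind it, the arm is clear, and the job was handed in at about 11.5 s; the hand-in returned no verdict, and the bed and leaf joint values could not be read.

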